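# Free the lamp of a microscope light source and hold its ejector

### The arm

A 6-joint arm with a two-finger parallel gripper is mounted at the origin on the work surface. World frame = base frame: x ahead of the robot, y to its left, z up, the work surface at z = 0. Lengths are in m, angles in rad, forces in N, time in s.
With the tool pointing down it reaches from about 0.3 to 0.825 m from the base axis. Payload 5.4 kg.
Tool frame: the origin (TCP) lies at the very end of the fingers, on their centre line; the grasp point (between the pads) lies 19 mm behind it; z points along the fingers, x is the direction in which the jaws open and shut, and the axes are right-handed (so a half turn about z gives the same grasp; the last joint's range is limited). The gripper opens to 92 mm and grips with 3 to 60 N. Pads are 20 mm wide; open, the fingers measure 128 mm over their backs; the gripper's body (75 mm by 189 mm) begins 69 mm behind the grasp point.
Start: joints at [-0.21, 0.158, 1.597, -0, 1.386, -0.21], TCP at [0.575, -0, 0.215] pointing down, gripper open.
Joint ranges: [-2.91, 2.91], [-0.94, 2.29], [0.18, 2.7], [-1.29, 4.43], [0.17, 2.64], [-3, 3]. Speed limits (rad/s): [2.57, 2.57, 3.14, 3.14, 3.14, 3.14].

### API

Orientations are given as a rotation vector (axis times angle).
In Python, from workcell import bot gives the robot as it stands. Calls block until the motion is done:
- bot.goto(position, orientation): joint-space move of the TCP to a pose.
- bot.line_to(position, rot=None, max_speed=0.15): straight line of the TCP; rot=None keeps the orientation; max_speed is the mean speed in m/s.
- bot.set_joints(angles): joint-space move.
- bot.set_gripper(opening, newtons=None): opening from 0.0 (shut) to 1.0 (fully open); newtons is the grip in N (None keeps the last); returns when the fingers have stopped.
- bot.hold(seconds).
- bot.inverse_kinematics(position, orientation): joint angles nearest the present ones, or None.
- bot.read_camera(name): name is "scene" or "side" or "wrist"; returns a dict with "pixels" (480x640x3 uint8, blue, green, red), "fx", "fy", "cx", "cy" (pixels), "R" (3x3) and "t" (3): a world point X has camera coordinates R X + t. Camera axes: x right, y down, z forward; pixel columns grow to the right and rows downward; lengths in m; the calibration is good to about 2 mm. The wrist camera is an equidistant fisheye: a pixel r from the principal point sees the ray r / f radians off the axis. A picture is of the moment at which its call begins. There is no depth.
A pose or a line that the arm cannot do raises bot.MotionError and nothing moves.
- bot.job_done(): hands the job in, once; it reports no verdict.
Readings, each from a call of its own:
- bot.current_clock(): time.
- bot.current_joints(): joint angles.
- bot.current_joint_vel(): joint speeds.
- bot.current_effort(): joint torques, N m.
- bot.current_ee_pos(): TCP position.
- bot.current_tool_rot(): TCP orientation.
- bot.current_contact_force(): force on the tool from outside, world axes, zero at the start.
- bot.current_ft_torque(): the same for the moment, N m.
- bot.current_opening(): opening from 0.0 (shut) to 1.0 (fully open).
Only numpy, scipy, OpenCV 4.12 (cv2) and the standard library are available. Lean on these libraries where they do the work, as an engineer would, in place of code of your own. Each camera call takes 0.05 s, during which the arm holds its last target.

### The job

I want to change the lamp of the microscope light source: prise its lid up with the blade of the flat pry tool, swing the lid right back, and lay the tool down on the bench. Then flip the safety catch all the way over, clear of the ejector lever, pull the lever by its T-grip as far as it goes towards the end of the unit where you pried, and keep hold of it: finish while holding it there, so the lamp stays lifted out of its socket. Leave the other things on the bench where they are.

Things in the scene. Friction and masses are not known exactly. Their poses are not given: they have to be found in the camera images.
- light_source: pale grey fibre-optic light source fixed on the bench, 301 long (x), 184 wide (y), 140 high; origin on the bench under the lamp bay. Lamp-bay end faces the robot, +x points away from it, z up. Along x: end face -100, lid front -85, lid hinge +100, then a fan housing, 140 high, to +201. Bay inside the walls: x -78 to +97, y -75 to +75; wall tops, and the 15 mm ledge before the lid, at z 105
- lid (a joint): angle of the bay lid: 0 shut, 2.0 rad fully back. Stiff hinge: stays where left, takes about 2 N upwards at the front edge. A pan 185 long, 166 wide, top plate 4 thick at z 140, with skirts 34 deep down to the wall tops: flush all round, too tight for fingers, save for a notch in the middle of its front skirt
- lid_hinge (a point): middle of the lid's hinge line (along the unit's y), at unit (100, 0, 140) mm; moves with the lid, its x, y, z axes equal the unit's when the lid is shut; opening turns it about +y, the front edge going up and back
- lid_notch (a point): middle of the prying notch in the lid's front skirt (outer face): 38 wide (y), 11 high, open below; its floor is the ledge, 5.5 below this point, its upper edge 5.5 above. Skirt 3 thick, hollow behind under the lid, but the bay's front wall, as high as the ledge, runs on for 7 mm. At unit (-85, 0, 110.5) mm when shut; moves with the lid
- catch (a joint): angle of the safety catch: 0 lying across the front of the lever arm and locking it, 1.35 rad flipped fully over: tongue upright, thumb piece laid over the unit's -y side wall. Light, no spring; its own weight takes it to the nearer end and keeps it there
- catch_thumb (a point): centre of the round bar (10 in diameter, 24 long along x) on top of the catch's upright thumb piece; while locked at unit (-20, -60, 126) mm. The catch turns on a pin along the unit's x at (-10, -60, 94): the thumb piece, a 4 mm plate, stands on it at x -32 to -8; a tongue at x -3 to +12 reaches 52 in +y before the lever arm. Pushing the thumb piece towards the unit's -y lifts the tongue clear
- ejector (a joint): angle of the ejector lever: 0 at rest (locked or not), 0.95 rad at its stop, pulled towards the unit's -x end. Spring return: about 1.5 N at the grip at the start, 5 N at the stop; it flies back when let go
- ejector_grip (a point): centre of the lever's T-grip, a black bar 14 in diameter, 36 long along the unit's y; at rest at unit (33, -18, 121.5) mm. The steel arm below it is 10 thick
- ejector_pivot (a point): the lever's axis (along the unit's y), at unit (-8, -18, 36) mm; the grip swings about it at a radius of 95, from 0.45 rad beyond upright (towards +x) to 0.50 rad short of it (towards -x)
- lamp (a joint): height of the lamp carrier above its socket, m: 0 seated, 0.016 when the lever is at its stop; beside the lever on the unit's +y side
- pry_grip (a point): flat pry tool lying on the bench: centre of its wooden handle, 9 above the bench; handle 100 long, 16 wide, 18 high (from -55 to +45 along x). Its x axis points along the tool to the blade tip, z up. Steel blade 14 wide, 2.5 thick, at mid-height of the handle; mass about 0.08 kg
- pry_tip (a point): middle of the pry tool's blade tip, 112 along x from the handle's centre; same axes
- brush: bystander: soft brush with a thin round stick, about 190 long, 12 thick, lying; origin under it 40 mm behind its middle, x along it to the bristles
- lamp_carton: bystander: spare-lamp carton, 56 x 56 x 60 high, beside the unit on its -y side; origin under its centre
- petri_dish: bystander: glass dish 94 in diameter, 16 high, beside the unit on its +y side; origin under its centre
- jar_lid: bystander: round metal lid 74 in diameter, 12 high, lying between robot and unit; origin under its centre
- jar_left: bystander: closed glass jar 76 in diameter, 130 high; origin under its centre
- jar_right: bystander: closed glass jar 72 in diameter, 120 high; origin under its centre
- slide_box: bystander: slide box 86 x 99 x 35 high; origin under its centre

How it is judged:
By the outcome, as a careful person would: the job done as asked, in the order asked, and still so for the second after the job is handed in, while the arm keeps its last pose, push and grip.
It also fails if it takes over 72 s, if anything falls off the work surface, if the arm or the gripper's body presses on something with over 40 N, if the wrist force passes 120 N, or if a joint passes its speed limit or range.

## Working session

There is one attempt and no reset: what is moved stays moved. The work goes in short steps, each a Python script; the robot and the scene stay as the last script left them, time stands still between calls to the robot, and variables do not carry over. Pictures are saved under pics/ and viewed, and the job is handed in when it is done.

```bash
ls; mkdir -p pics
python3 - <<'E'
from workcell import bot
import cv2,pickle
print(bot.current_clock())
for n in("scene","side","wrist"):
    c=bot.read_camera(n);cv2.imwrite(f"pics/{n}0.png",c["pixels"]);pickle.dump(c,open(f"pics/{n}0.pkl","wb"))
    print(n,c["fx"],c["fy"],c["cx"],c["cy"],c["R"].round(3).tolist(),c["t"])
E
```

```text
pics
0.0
scene 462.38415923182475 462.38415923182475 318.376201810671 241.05532607952856 [[-0.177, 0.984, -0.013], [0.71, 0.119, -0.694], [-0.681, -0.133, -0.72]] [ 0.03306681 -0.333851    1.55255958]
side 447.60569654419453 447.60569654419453 315.16134927448616 230.79852009826294 [[-0.948, -0.318, -0.004], [-0.169, 0.514, -0.841], [0.269, -0.797, -0.541]] [0.55735181 0.15144306 1.1187471 ]
wrist 371.64829954431775 371.64829954431775 322.48105748177693 239.2828719636705 [[1.0, -0.001, -0.002], [-0.001, -0.967, 0.256], [-0.002, -0.256, -0.967]] [-0.57389891 -0.029135    0.38995515]
```

View pics/scene0.png

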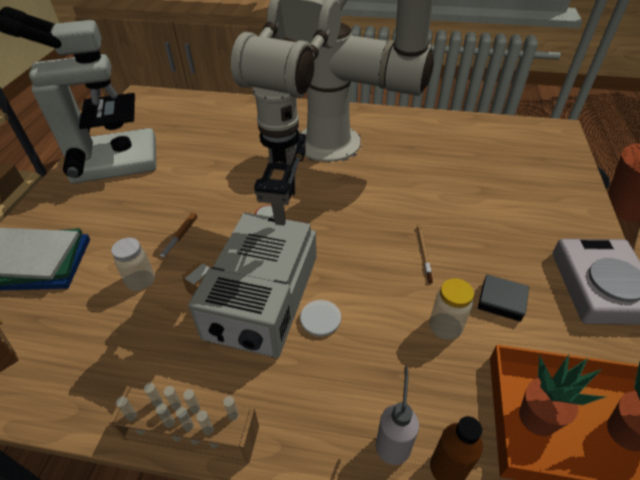

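View pics/side0.png

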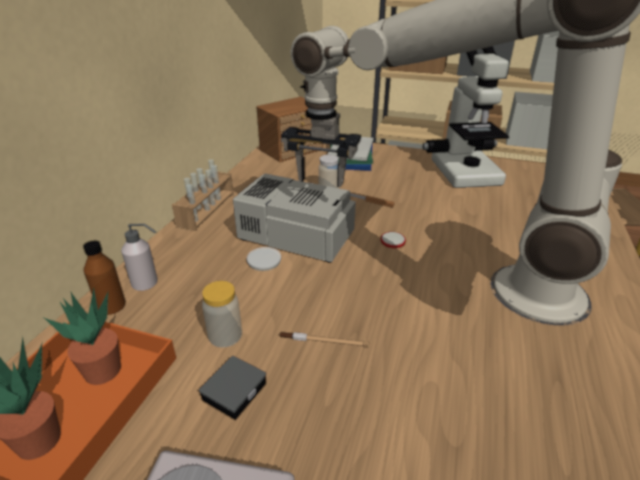

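View pics/wrist0.png

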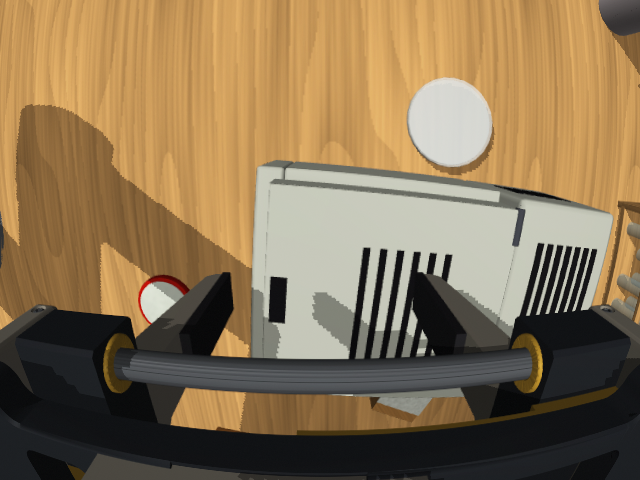

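```bash
cat > h.py <<'E'
import numpy as np,cv2,pickle
from scipy.spatial.transform import Rotation as Ro
def ray(c,u,v):
    x=np.array([(u-c["cx"])/c["fx"],(v-c["cy"])/c["fy"]])
    if c.get("fish"):
        r=np.hypot(*x); d=np.array([*(x/r*np.sin(r)),np.cos(r)]) if r>0 else np.array([0,0,1.])
    else: d=np.array([*x,1.])
    R=np.array(c["R"]);return -R.T@c["t"],R.T@d
def atz(c,u,v,z):
    o,d=ray(c,u,v);return o+d*(z-o[2])/d[2]
def proj(c,X):
    p=np.array(c["R"])@np.asarray(X)+c["t"]
    if c.get("fish"):
        th=np.arctan2(np.hypot(p[0],p[1]),p[2]);k=th/np.hypot(p[0],p[1]);q=p[:2]*k
    else:q=p[:2]/p[2]
    return np.array([c["cx"]+c["fx"]*q[0],c["cy"]+c["fy"]*q[1]])
def load(n):
    c=pickle.load(open(f"pics/{n}.pkl","rb"));c["fish"]=n.startswith("wrist");return c
def snap(bot,name,tag):
    c=bot.read_camera(name);cv2.imwrite(f"pics/{name}{tag}.png",c["pixels"]);pickle.dump(c,open(f"pics/{name}{tag}.pkl","wb"));c["fish"]=name=="wrist";return c
def crop(n,x0,y0,w,h,out,s=4):
    im=cv2.imread(f"pics/{n}.png")[y0:y0+h,x0:x0+w];cv2.imwrite(f"pics/{out}.png",cv2.resize(im,None,fx=s,fy=s,interpolation=cv2.INTER_CUBIC))
E
python3 - <<'E'
from h import *
crop("scene0",140,190,200,150,"s0c",4)
crop("side0",225,150,200,130,"d0c",4)
E
```

```text
(no output)
```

View pics/s0c.png

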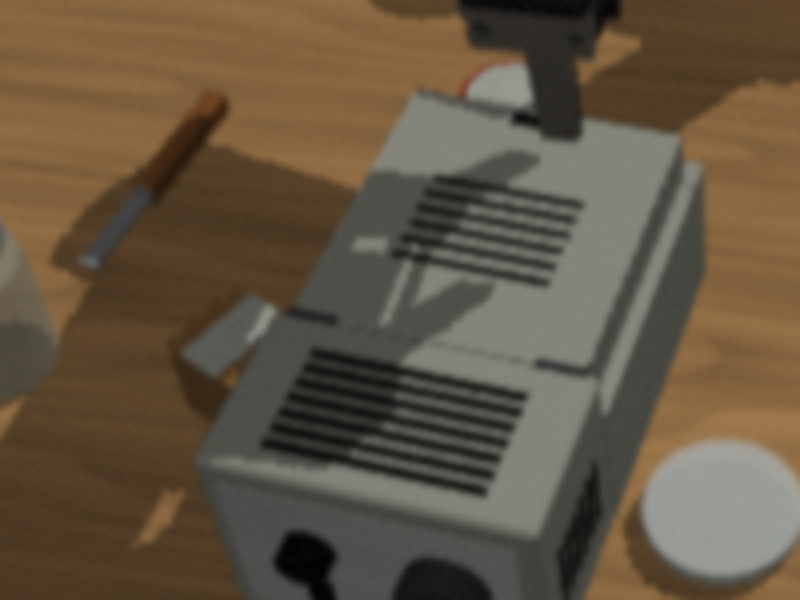

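View pics/d0c.png

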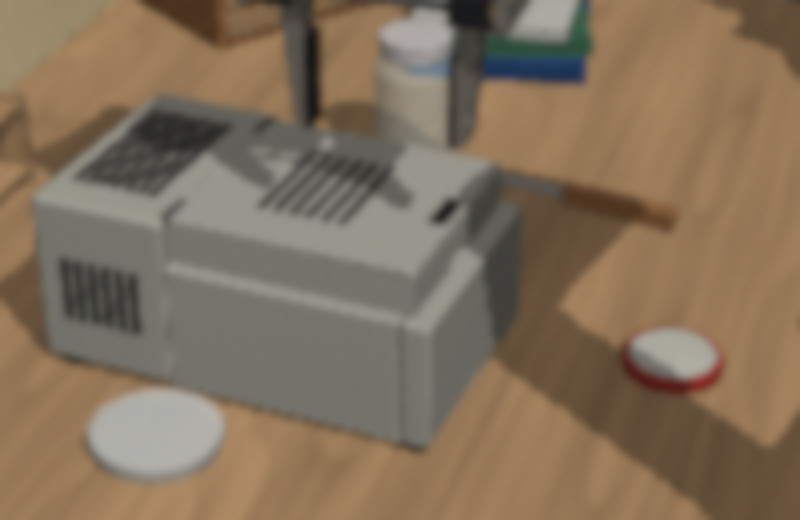

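Run:
```python
from h import *
from scipy.optimize import least_squares
S,D,W=load("scene0"),load("side0"),load("wrist0")
ob=[(S,243.75,213.25,-85,-83,140),(S,310,225.75,-85,83,140),(S,190,305,201,-92,140),(S,275,325,201,92,140),
(D,327.5,218.75,-85,83,140),(D,331,261,-100,92,0),(D,330,232,-100,92,105),(D,234.5,200,201,92,140),
(W,270,183,-85,83,140),(W,258,165,-100,92,105),(W,612,212,201,92,140)]
def f(p):
    R=Ro.from_euler('z',p[2]).as_matrix();return np.concatenate([proj(c,R@np.array(P)/1000+[p[0],p[1],0])-[u,v] for c,u,v,*P in ob])
r=least_squares(f,[.6,-.0,0],loss='soft_l1');print(r.x);print(r.fun.reshape(-1,2).round(1).tolist())
print("tip",atz(S,162.5,255,.009),"handle end",atz(S,193.5,215,.010))
print("jarleft",atz(S,128,248,.13),"carton top",atz(S,200,273,.06),"jarlid",atz(D,392,239,.012),atz(S,264,212,.012),"petri",atz(S,321,318,.016))
```

```text
[ 0.61748214 -0.04445106 -0.08108877]
[[-0.6, -2.0], [-0.2, -2.8], [-3.6, -0.3], [-0.9, -0.9], [-0.3, -1.3], [-0.5, 3.3], [1.1, -0.1], [-4.3, -1.7], [-0.0, -0.1], [-0.4, -0.2], [6.3, -0.7]]
tip [ 0.58538856 -0.33633638  0.009     ] handle end [ 0.42894041 -0.31144189  0.01      ]
jarleft [ 0.67671963 -0.34669109  0.13      ] carton top [ 0.66601793 -0.19411495  0.06      ] jarlid [ 0.38692481 -0.10136256  0.012     ] [ 0.38675046 -0.11864406  0.012     ] petri [0.71275184 0.1010905  0.016     ]
```

```bash
cat >> h.py <<'E'
def down(phi,tilt=0.,yaw=None):
    # jaws along phi; tilt about world axis at yaw dir y: body leans toward -x of unit
    R=Ro.from_euler('z',phi)*Ro.from_euler('x',np.pi)
    return R.as_rotvec()
E
python3 - <<'E'
from workcell import bot
from h import *
p=[.45,-.30,.24]
for a in(np.pi/2-.158,-np.pi/2-.158): print(bot.inverse_kinematics(p,down(a)))
bot.goto(p,down(np.pi/2-.158));print(bot.current_clock(),bot.current_ee_pos())
snap(bot,"wrist","1");snap(bot,"scene","1");snap(bot,"side","1")
E
```

```text
[-0.81155517  0.05279892  1.66074858  0.          1.42804515 -2.2243515 ]
[-8.11555169e-01  5.27989201e-02  1.66074858e+00 -4.44089210e-16
  1.42804515e+00  9.17241158e-01]
1.9 [ 0.4501934  -0.29963592  0.23992134]
```

View pics/wrist1.png

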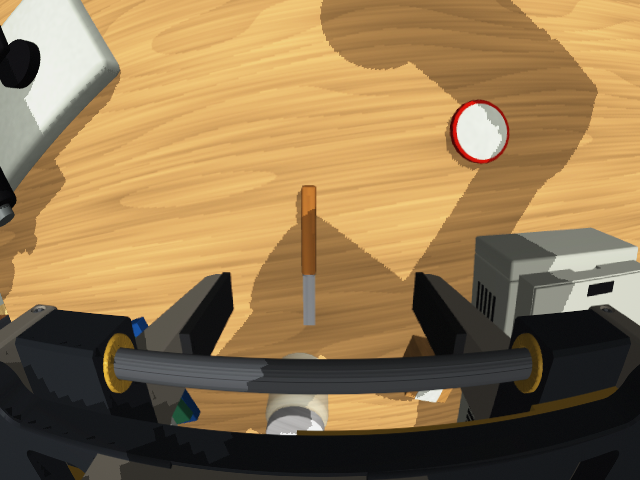

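View pics/scene1.png

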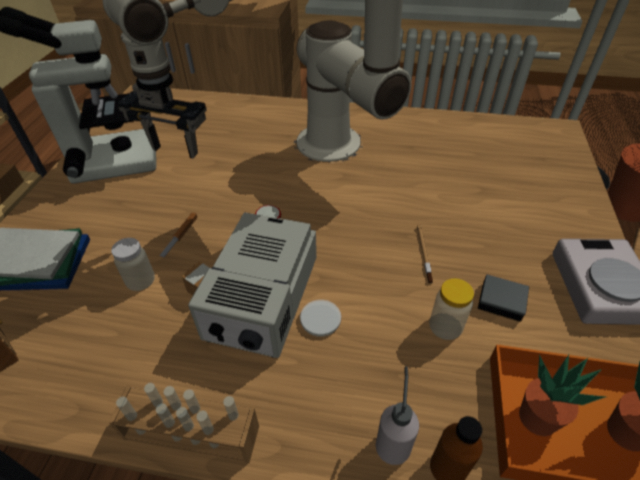

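Run:
```python
from h import *
crop("wrist1",450,210,190,140,"w1c",4)
crop("wrist1",270,170,90,170,"w1t",3)
```

```text
(no output)
```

View pics/w1c.png

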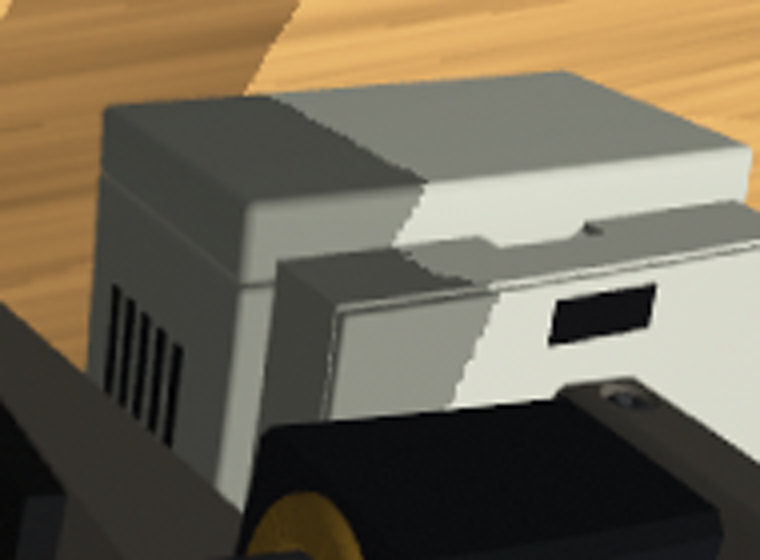

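View pics/w1t.png

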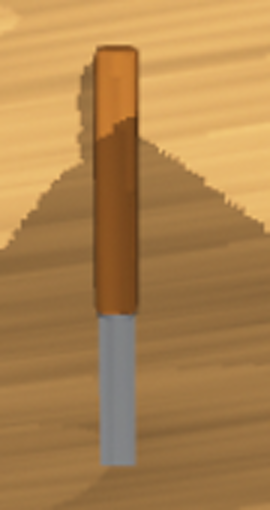

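Run:
```python
from h import *
from scipy.optimize import least_squares
S,D,W=load("scene0"),load("side0"),load("wrist0");V=load("wrist1")
ob=[(S,243.75,213.25,-85,-83,140),(S,310,225.75,-85,83,140),(S,190,305,201,-92,140),(S,275,325,201,92,140),
(D,327.5,218.75,-85,83,140),(D,331,261,-100,92,0),(D,330,232,-100,92,105),
(W,270,183,-85,83,140),(W,258,165,-100,92,105),
(V,511.25,261.25,-100,-92,105),(V,637.5,247,-100,92,105),(V,476.25,237,-100,-92,0),(V,591.25,228,-100,92,0),(V,535,287,-85,-83,140),(V,519.5,275.5,-85,-83,106),(V,572,269.5,-85,-19,105),(V,597.5,266.5,-85,19,105)]
def f(p,o=ob):
    R=Ro.from_euler('z',p[2]).as_matrix();return np.concatenate([proj(c,R@np.array(P)/1000+[p[0],p[1],0])-[u,v] for c,u,v,*P in o])
for sel in (ob,ob[7:],ob[9:]):
    r=least_squares(f,[.6,-.0,0],args=(sel,),loss='soft_l1');print(r.x);print(r.fun.reshape(-1,2).round(1).tolist())
j=[atz(V,270+116/3,170+47/3,.014),atz(V,270+117/3,170+314/3,.012),atz(V,270+118/3,170+464/3,.009)]
for x in j:print(x)
print(np.linalg.norm(j[0]-j[1]),np.linalg.norm(j[2]-j[1]),np.arctan2(*(j[2]-j[0])[[1,0]]))
```

```text
[ 0.61738403 -0.04412527 -0.08344861]
[[-0.3, -2.0], [-0.0, -2.8], [-3.6, -0.4], [-1.0, -0.9], [-0.4, -1.2], [-0.6, 3.4], [1.0, -0.0], [0.1, -0.9], [-0.2, -0.9], [1.2, 1.3], [1.9, -0.2], [-3.9, -1.7], [-3.3, -2.1], [1.7, 2.8], [-0.1, 1.2], [-2.5, 0.1], [-2.1, -0.6]]
[ 0.61685687 -0.04522027 -0.09176449]
[[0.5, -0.2], [0.2, -0.5], [1.0, 0.2], [1.7, 0.1], [-4.1, -2.7], [-3.5, -1.8], [1.4, 1.7], [-0.3, 0.2], [-2.8, -0.4], [-2.4, -0.8]]
[ 0.61744818 -0.04481425 -0.09787909]
[[2.0, 0.1], [2.1, 1.0], [-3.3, -2.8], [-3.0, -1.1], [2.3, 1.6], [0.5, 0.1], [-2.1, -0.1], [-1.9, -0.3]]
[ 0.42185273 -0.31097237  0.014     ]
[ 0.52203358 -0.32765232  0.012     ]
[ 0.58720909 -0.33866899  0.009     ]
0.10157963601440394 0.06616807836492798 -0.1659560331199415
```

Run:
```python
from workcell import bot
from h import *
a=-.166
g=np.array([.4764+.015*np.cos(a),-.3200+.015*np.sin(a)])
o=down(np.pi/2+a)
bot.goto([*g,.06],o)
bot.line_to([*g,.003],max_speed=.1)
print(bot.current_ee_pos(),bot.current_contact_force())
bot.set_gripper(0.0,60)
print(bot.current_opening()*92)
bot.line_to([*g,.12],max_speed=.15)
bot.goto([.36,-.13,.19],down(np.pi/2-.09))
print(bot.current_clock(),bot.current_opening()*92,bot.current_contact_force())
for n in("wrist","scene","side"):snap(bot,n,"2")
```

```text
[ 0.49160742 -0.32292693  0.00361302] [-0.27989114  0.54312589  0.04272875]
15.352334685394492
6.5667 15.583444154590953 [ 0.6993626  -0.78323392  0.36760321]
```

View pics/wrist2.png

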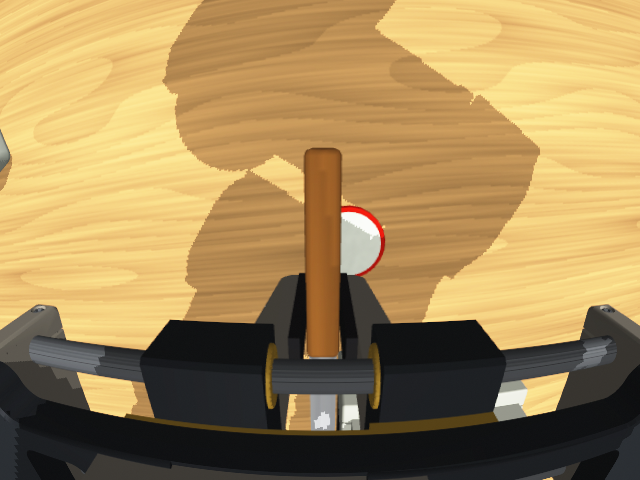

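View pics/side2.png

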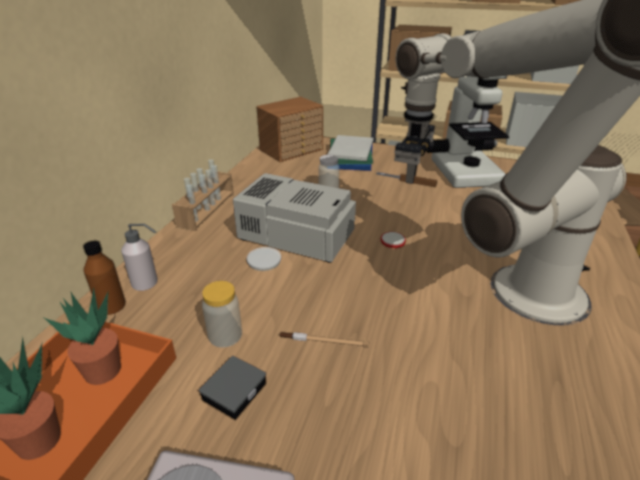

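View pics/scene2.png

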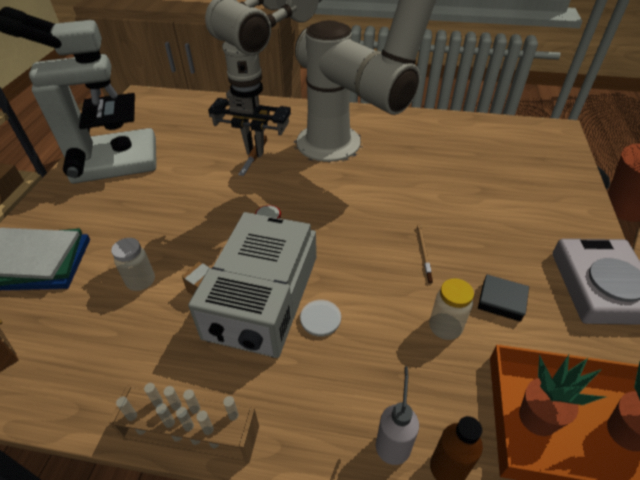

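Run:
```python
from workcell import bot
from h import *
p=bot.current_ee_pos();R=Ro.from_rotvec(bot.current_tool_rot()).as_matrix();print(p,R.round(3).tolist())
W,S,D=load("wrist2"),load("scene2"),load("side2")
ax=-R[:,1] if R[0,1]<0 else R[:,1]; lat=R[:,0]
c=p+np.array([0,0,.0055])-.015*ax
for nm,cam in(("w",W),("s",S),("d",D)):
  for x,y,z in((-.055,.008,.009),(-.055,-.008,.009),(.045,0,.009),(.112,0,0)):
    print(nm,x,y,proj(cam,c+ax*x+lat*y+np.array([0,0,z])).round(1))
crop("side2",360,140,100,75,"d2c",8)
crop("scene2",200,110,100,75,"s2c",8)
```

```text
[ 0.36035961 -0.13068953  0.18981274] [[0.091, 0.996, -0.001], [0.996, -0.091, 0.0], [0.0, -0.001, -1.0]]
w -0.055 0.008 [344.  148.2]
w -0.055 -0.008 [305.4 148.2]
w 0.045 0 [324.5 359.1]
w 0.112 0 [324.2 440. ]
s -0.055 0.008 [267.  134.2]
s -0.055 -0.008 [261.3 133.4]
s 0.045 0 [250.4 155.5]
s 0.112 0 [240.8 174.5]
d -0.055 0.008 [435.6 181.6]
d -0.055 -0.008 [436.8 179.2]
d 0.045 0 [399.2 173.9]
d 0.112 0 [375.4 172.7]
```

View pics/d2c.png

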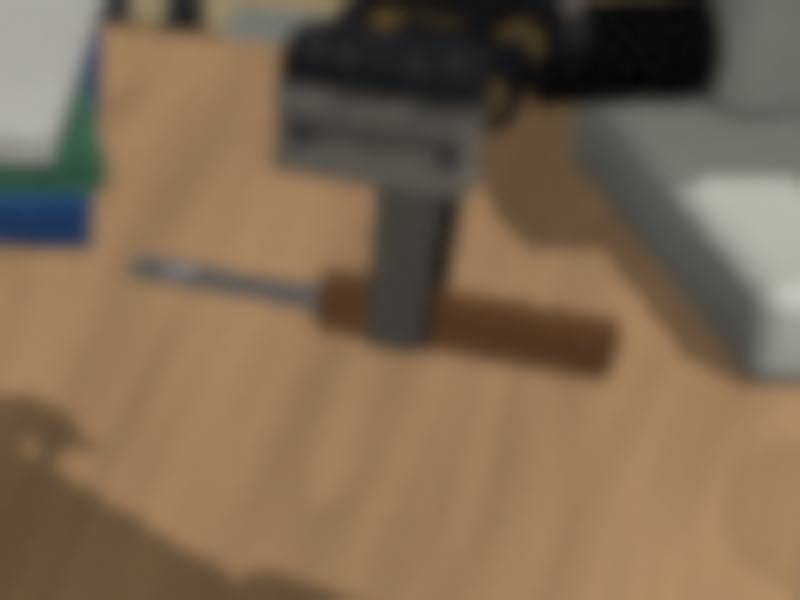

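View pics/s2c.png

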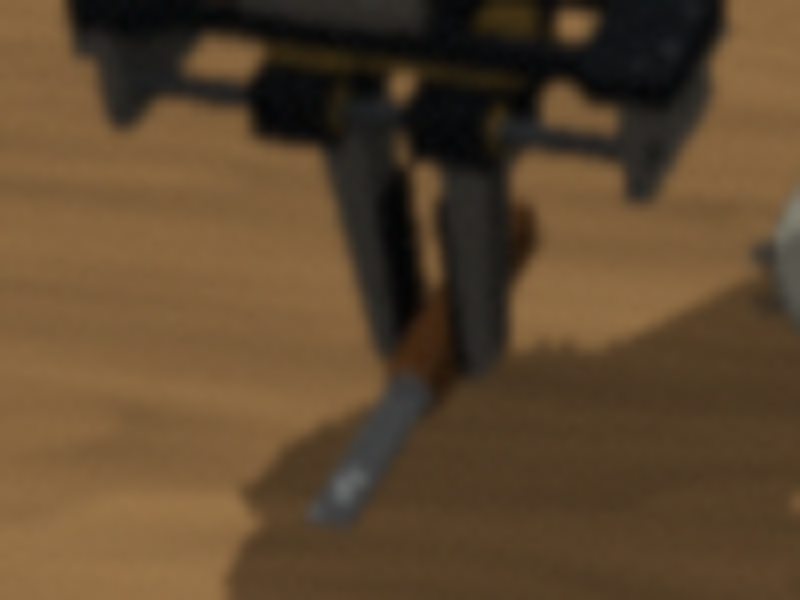

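```bash
cat >> h.py <<'E'
U=np.array([.6172,-.0448]);YAW=-.088
def uw(x,y,z): # unit mm -> world m
    c,s=np.cos(YAW),np.sin(YAW);return np.array([U[0]+(c*x-s*y)/1000,U[1]+(s*x+c*y)/1000,z/1000])
L=97.;DZ=5.5
def tcp_for_tip(x,y,zc): return uw(x-L,y,zc-DZ)
def tip_path(th):
    s,c=np.sin(th),np.cos(th)
    x=-167*c-4*s; z=min(185*s-24*c,167*s-4*c)
    return 100+x,140+z-1.25
E
python3 - <<'E'
from workcell import bot
from h import *
o=down(np.pi/2+YAW)
bot.goto(tcp_for_tip(-115,0,111),o)
for n in("scene","side"):
    c=snap(bot,n,"3")
    print(n,"tip",proj(c,uw(-115,0,111)),"notch",proj(c,uw(-85,0,110.5)))
print(bot.current_clock(),bot.current_ee_pos()-tcp_for_tip(-115,0,111),bot.current_contact_force())
crop("scene3",200,160,120,90,"s3c",6);crop("side3",290,150,120,90,"d3c",6)
E
```

```text
scene tip [281.00792326 217.49369234] notch [277.07954328 225.89564929]
side tip [348.65552061 214.39092276] notch [338.38318792 212.35267174]
7.4417 [ 0.00110058 -0.0016065   0.00141754] [-0.55920288  0.24794632  0.14717336]
```

View pics/s3c.png

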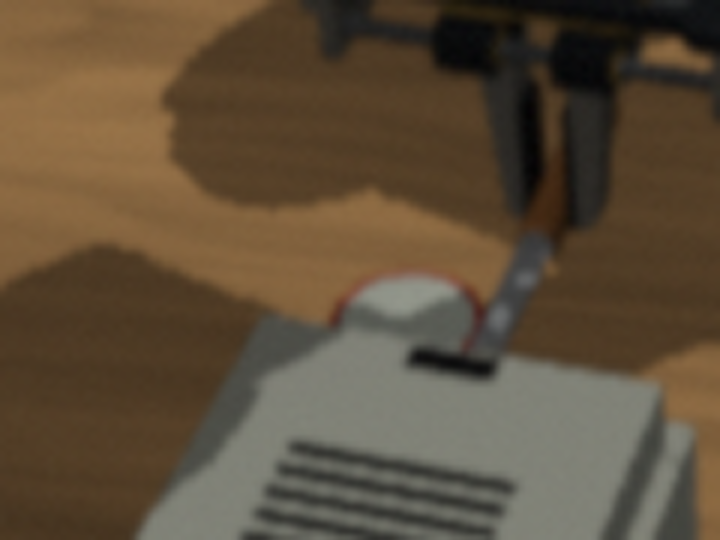

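View pics/d3c.png

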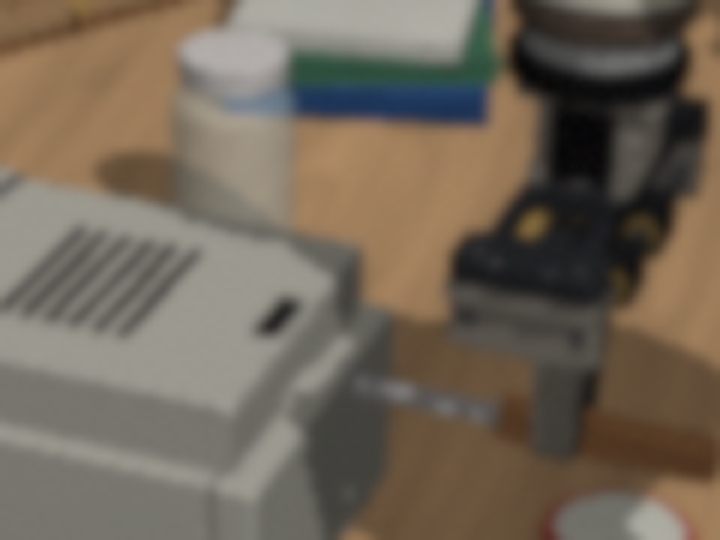

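Run:
```python
from h import *
for n,x0,y0 in(("scene3",200,160),("side3",290,150)):
    c=load(n);im=cv2.imread("pics/"+n+".png")
    s=6;x=cv2.resize(im[y0:y0+90,x0:x0+120],None,fx=s,fy=s,interpolation=cv2.INTER_CUBIC)
    def P(*q): return tuple(((proj(c,uw(*q))-[x0-.5,y0-.5])*s).astype(int).tolist())
    B=[(-85,-83,140),(-85,83,140),(100,83,140),(100,-83,140)];cv2.polylines(x,[np.array([P(*q) for q in B])],1,(0,0,255))
    B=[(-85,-83,106),(-85,-19,106),(-85,-19,116),(-85,19,116),(-85,19,106),(-85,83,106)];cv2.polylines(x,[np.array([P(*q) for q in B])],0,(0,255,0))
    B=[(-100,-92,105),(-100,92,105),(-100,92,0),(-100,-92,0)];cv2.polylines(x,[np.array([P(*q) for q in B])],1,(255,0,0))
    cv2.imwrite("pics/ov_"+n+".png",x)
```

```text
(no output)
```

View pics/ov_scene3.png

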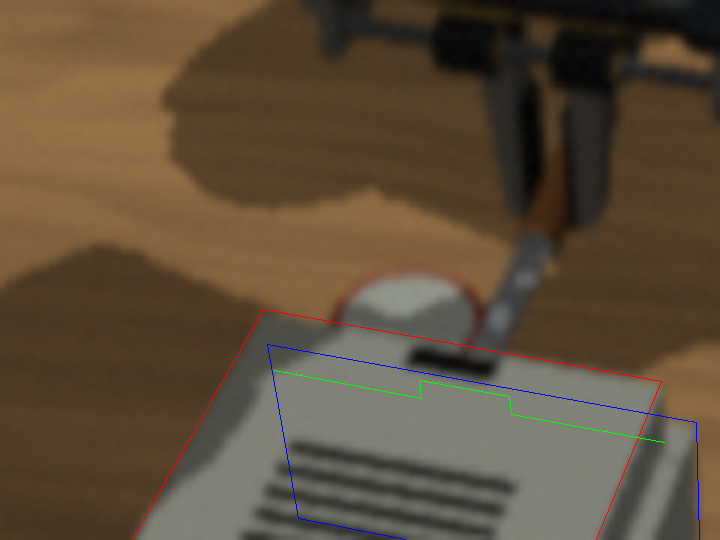

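View pics/ov_side3.png

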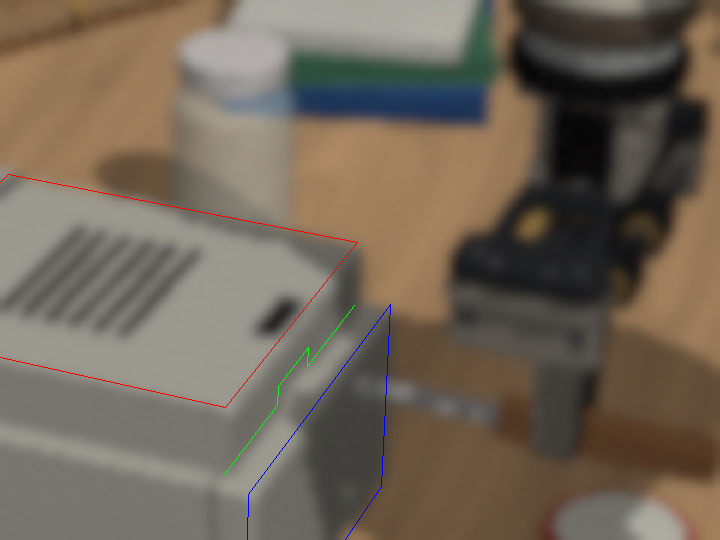

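Run:
```python
from workcell import bot
from h import *
bot.line_to(tcp_for_tip(-100,0,111),rot=down(np.pi/2+YAW),max_speed=.06)
bot.hold(.15);print(bot.current_ee_pos()-tcp_for_tip(-100,0,111),bot.current_contact_force())
for x in(-82,-67):
    bot.line_to(tcp_for_tip(x,0,111),max_speed=.05);print(bot.current_ee_pos()-tcp_for_tip(x,0,111),bot.current_contact_force())
f0=bot.current_contact_force()
for th in(.03,.08,.15):
    bot.line_to(tcp_for_tip(tip_path(th)[0],0,tip_path(th)[1]),max_speed=.05);print(th,bot.current_contact_force()-f0,bot.current_ft_torque())
print(bot.current_clock())
for n in("scene","side"):snap(bot,n,"4")
crop("side4",230,130,200,150,"d4c",4)
```

```text
[-2.24550533e-04 -5.94499054e-05 -7.01956261e-06] [ 0.11058966  0.64024824 -0.2972889 ]
[ 8.84558963e-05  2.96011672e-05 -1.03266334e-04] [-0.2066923   0.3665176  -0.03441119]
[ 1.60818190e-04 -2.98428709e-05 -4.25407890e-05] [ 0.70609101  0.23984574 -1.31303048]
0.03 [-0.72497951 -0.17993225  0.75936049] [ 0.17712855  0.01273918 -0.0058201 ]
0.08 [-1.11278128 -0.38422277  0.96229755] [ 0.10922903 -0.07849242 -0.00463081]
0.15 [-0.85011307 -1.07140846  0.80677497] [ 0.08749285 -0.09740227  0.00928692]
10.025
```

View pics/d4c.png

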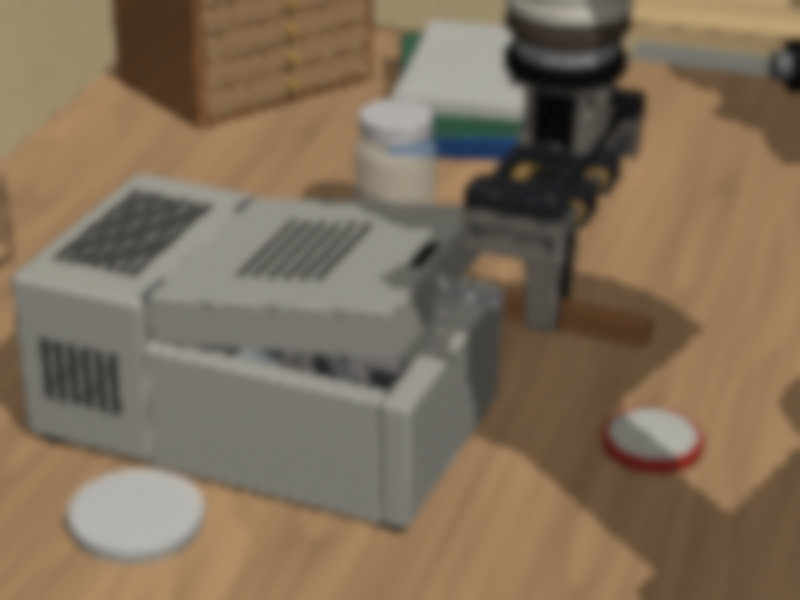

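The lid is up by about 0.15 rad with the blade under its front skirt. I'll carry on along the arc.

Run:
```python
from workcell import bot
from h import *
for th in np.r_[.3:2.05:.175]:
    bot.line_to(tcp_for_tip(tip_path(th)[0],0,tip_path(th)[1]),max_speed=.13)
    if th>1.5 or 0.8<th<1: print(round(th,2),bot.current_contact_force().round(2),bot.current_ft_torque().round(3))
print(bot.current_clock())
for n in("scene","side"):snap(bot,n,"5")
crop("side5",200,80,240,180,"d5c",3);crop("scene5",160,130,240,180,"s5c",3)
```

```text
0.82 [ 0.15  0.92 -0.47] [ 0.077 -0.073  0.002]
1.52 [-0.01  0.39  0.32] [ 0.103 -0.049 -0.059]
1.7 [-0.17  0.4  -0.59] [ 0.096 -0.057 -0.015]
1.88 [ 0.61 -0.67 -0.38] [ 0.074 -0.051  0.065]
13.9583
```

View pics/d5c.png

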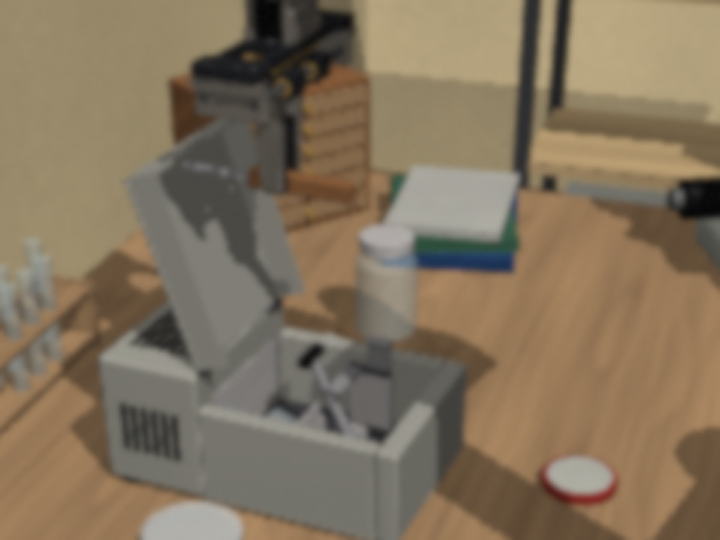

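View pics/s5c.png

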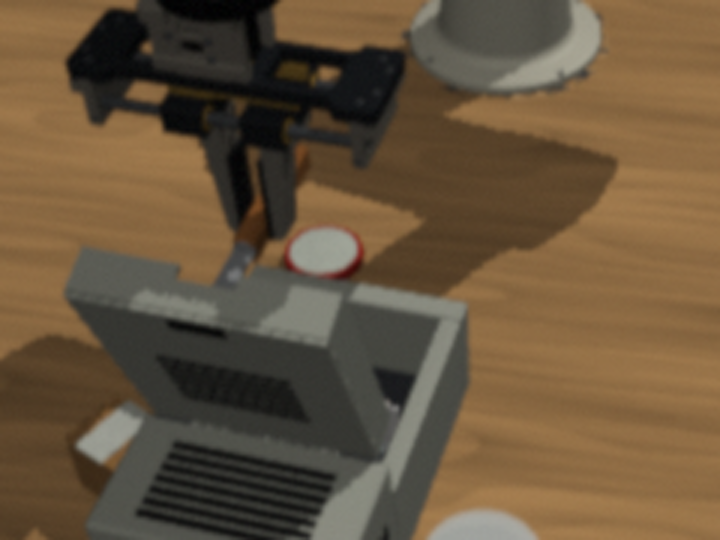

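Run:
```python
from workcell import bot
from h import *
for th in (1.95,2.0,2.03,2.06,2.09,2.12):
    bot.line_to(tcp_for_tip(tip_path(th)[0],0,tip_path(th)[1]),max_speed=.08)
    bot.hold(.1);f=bot.current_contact_force();print(round(th,2),f.round(2),bot.current_ft_torque().round(3))
    if abs(f[0])>6:break
print(bot.current_clock())
for n in("scene","side"):snap(bot,n,"6")
crop("side6",200,80,240,180,"d6c",3)
```

```text
1.95 [ 0.04 -0.62 -0.76] [ 0.124 -0.071  0.009]
2.0 [-6.59  1.01  3.41] [ 0.193  0.834 -0.005]
14.825
```

View pics/d6c.png

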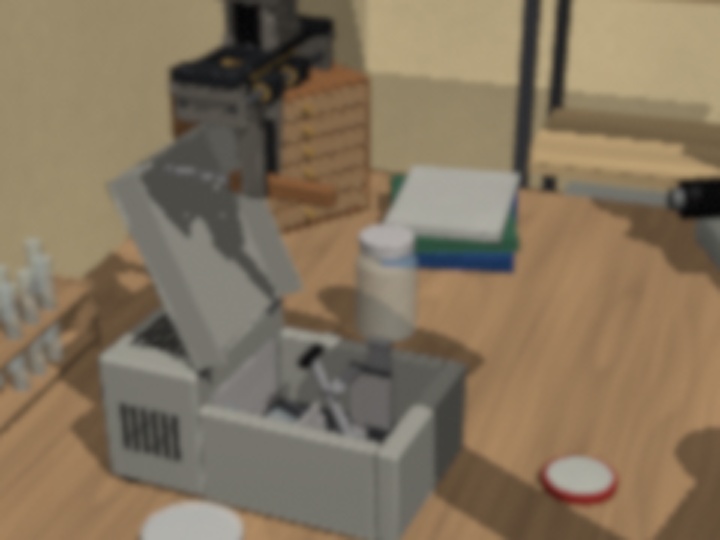

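Run:
```python
from workcell import bot
from h import *
x,z=tip_path(2.0)
bot.line_to(tcp_for_tip(x-5,0,z-1),max_speed=.1)
bot.line_to(tcp_for_tip(x-150,0,z-1),max_speed=.2)
a=-.166
bot.goto([.4912,-.3225,.13],down(np.pi/2+a))
bot.hold(.2)
for n in("scene","side","wrist"):snap(bot,n,"7")
p=bot.current_ee_pos();R=Ro.from_rotvec(bot.current_tool_rot()).as_matrix();ax=R[:,1]
for n in("scene7","side7","wrist7"):
    c=load(n);print(n,"tip",proj(c,p+ax*.097+[0,0,.0055]),"end",proj(c,p-ax*.070+[0,0,.0145]))
print(bot.current_clock())
crop("scene7",130,150,160,120,"s7c",5);crop("side7",320,110,160,120,"d7c",5)
```

```text
scene7 tip [147.81529086 219.62794948] end [183.89677496 175.28698144]
side7 tip [347.83680859 159.04711707] end [396.57855538 166.42627612]
wrist7 tip [324.3029374  439.70271568] end [324.79227855 147.54389844]
17.6417
```

View pics/s7c.png

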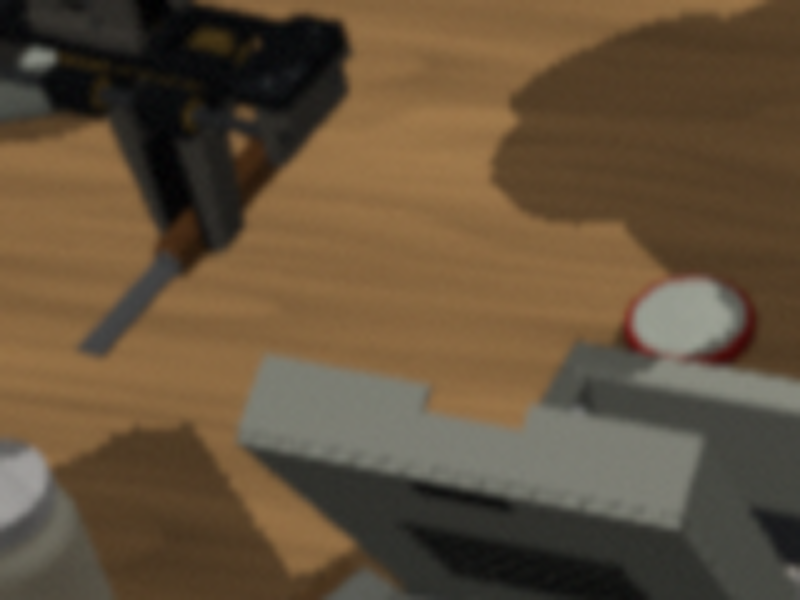

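View pics/d7c.png

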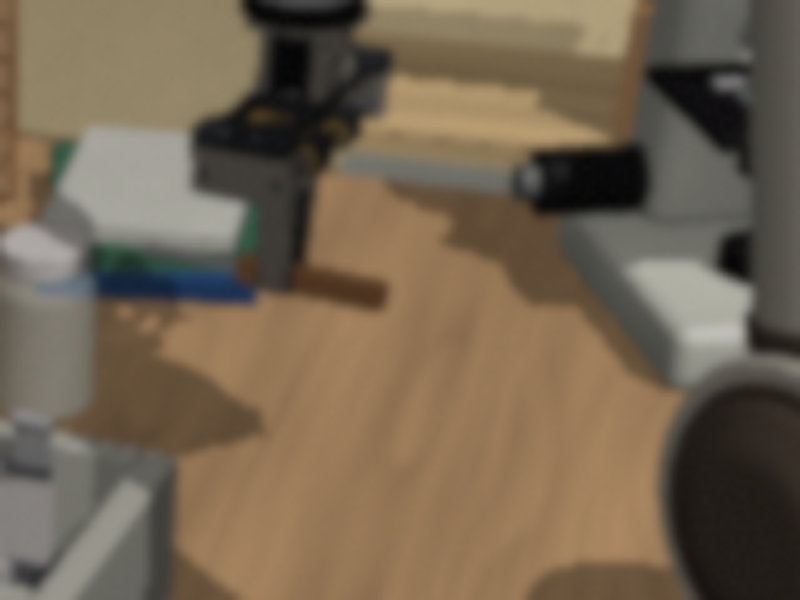

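View pics/wrist7.png

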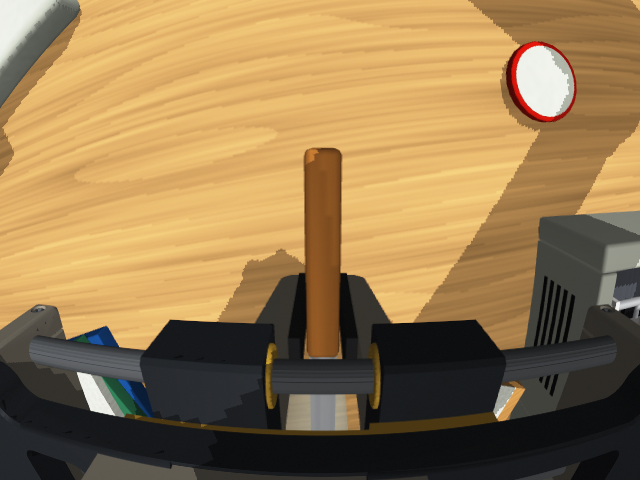

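Run:
```python
from workcell import bot
from h import *
bot.line_to([.4912,-.3225,.03],max_speed=.15)
bot.line_to([.4912,-.3225,.0045],max_speed=.04)
print(bot.current_ee_pos(),bot.current_contact_force())
bot.set_gripper(.6,30)
bot.line_to([.4912,-.3225,.12],max_speed=.2)
# view from above the bay, jaws along unit x
p=uw(-60,-30,250)
for a in (YAW,YAW+np.pi): print(bot.inverse_kinematics(p,down(a)))
bot.goto([.42,-.2,.26],down(np.pi/2+YAW))
bot.goto(p,down(YAW))
bot.hold(.1)
for n in("scene","side","wrist"):snap(bot,n,"8")
print(bot.current_clock())
```

```text
[ 0.49128932 -0.32259803  0.00457759] [ 0.57912828  0.178369   -0.33114315]
[-3.40586147e-01  9.48999477e-02  1.59661779e+00 -4.44089210e-16
  1.45007491e+00 -2.52586147e-01]
[-0.34058615  0.09489995  1.59661779  0.          1.45007491  2.88900651]
23.45
```

View pics/wrist8.png

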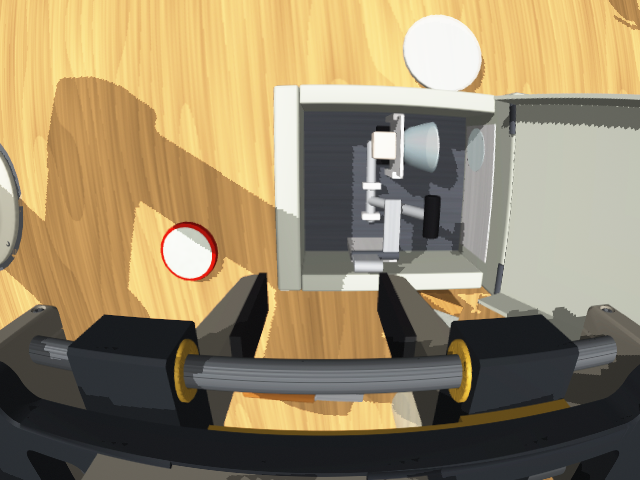

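View pics/side8.png

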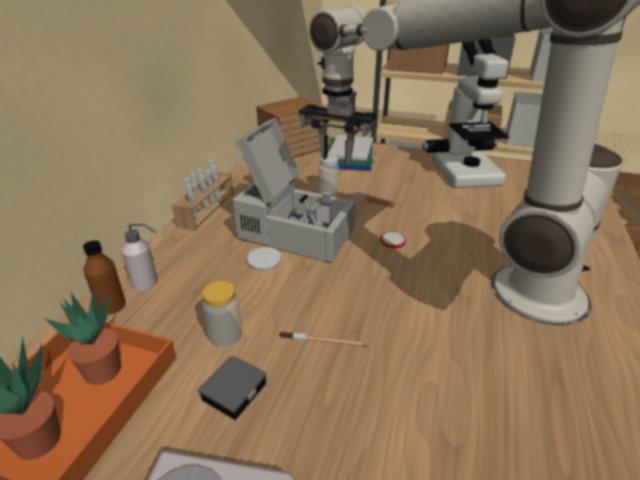

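View pics/scene8.png

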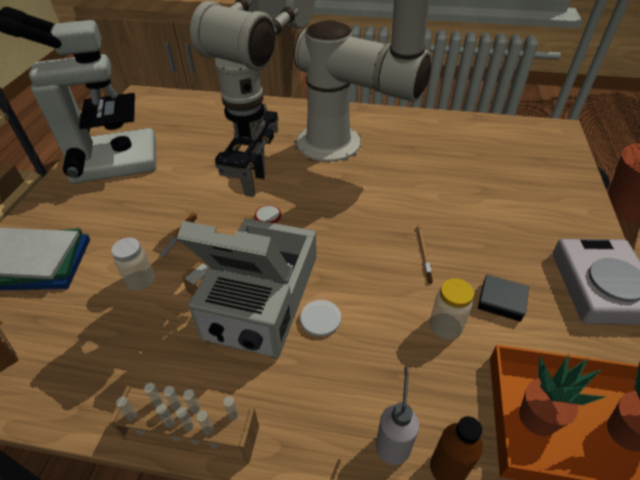

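Run:
```python
from h import *
c=load("wrist8");im=c["pixels"].copy()
def P(*q): return (proj(c,uw(*q))).round().astype(int)
def pl(B,col,cl=1): cv2.polylines(im,[np.array([P(*q) for q in B])],cl,col)
pl([(-100,-92,105),(-100,92,105)],(255,0,0));pl([(-78,-75,105),(-78,75,105),(97,75,105),(97,-75,105)],(255,0,0))
pl([(33,-36,121.5),(33,0,121.5)],(0,0,255));pl([(-32,-60,126),(-8,-60,126)],(0,0,255));pl([(-3,-60,97),(12,-60,97),(12,-8,97),(-3,-8,97)],(0,255,0))
pl([(100,-83,140),(100,83,140)],(0,255,255))
s,co=np.sin(2),np.cos(2);pl([(100-185*co,y,140+185*s) for y in(-83,83)],(0,255,255))
x=im[70:300,260:560];cv2.imwrite("pics/ov8.png",cv2.resize(x,None,fx=2.6,fy=2.6,interpolation=cv2.INTER_CUBIC))
```

```text
(no output)
```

View pics/ov8.png

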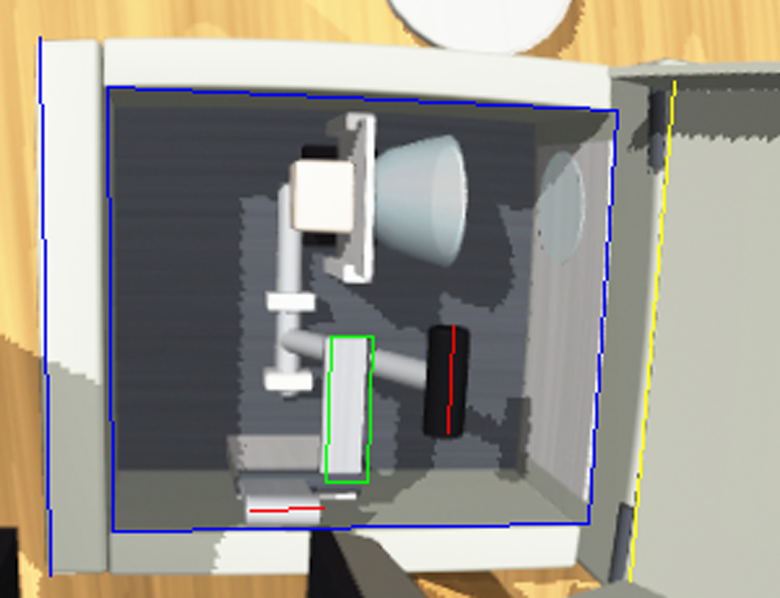

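Run:
```python
from workcell import bot
from h import *
o=down(YAW)
bot.set_gripper(0.0,30)
bot.goto(uw(-26,-34,190),o)
bot.line_to(uw(-26,-34,114),max_speed=.12)
for y,z in((-50,114),(-62,113),(-75,112)):
    bot.line_to(uw(-26,y,z),max_speed=.06);print(y,bot.current_contact_force().round(2))
bot.hold(.3)
bot.line_to(uw(-26,-70,190),max_speed=.15)
bot.line_to(uw(-60,-40,250),max_speed=.2)
bot.set_gripper(.6,40)
for n in("scene","side","wrist"):snap(bot,n,"9")
print(bot.current_clock(),bot.current_opening())
im=cv2.imread("pics/wrist9.png")[70:300,260:560];cv2.imwrite("pics/w9c.png",cv2.resize(im,None,fx=2.6,fy=2.6,interpolation=cv2.INTER_CUBIC))
```

```text
-50 [-0.12  0.27  0.6 ]
-62 [ 0.47 -0.18 -0.18]
-75 [-0.55  0.56 -0.43]
29.2083 0.6009796540898596
```

View pics/w9c.png

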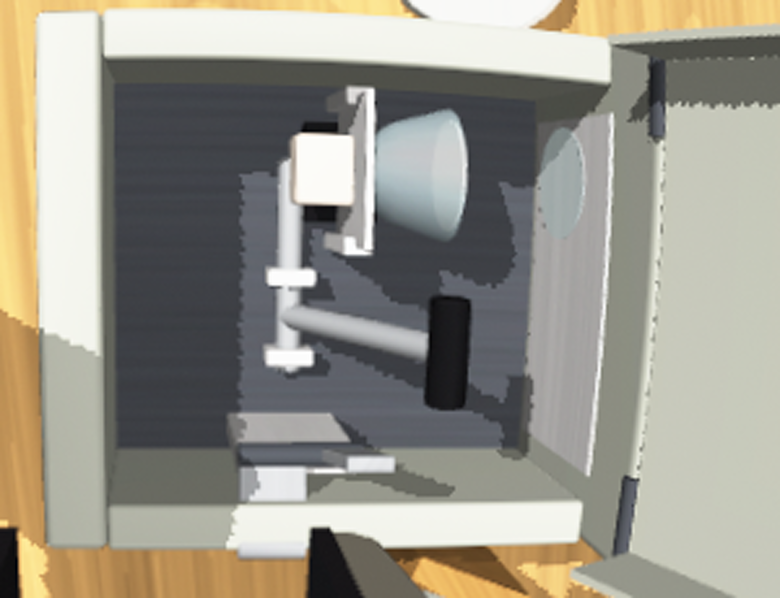

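```bash
cat >> h.py <<'E'
def tilt(phi,tau):
    ey=np.array([-np.sin(YAW),np.cos(YAW),0])
    return (Ro.from_rotvec(-tau*ey)*Ro.from_rotvec(down(phi))).as_rotvec()
def ej(phi,tau,dep=8.,dx=0):
    return uw(-8+95*np.sin(phi)+dep*np.sin(tau)+dx,-18,36+95*np.cos(phi)-dep*np.cos(tau)),tilt(YAW,tau)
E
python3 - <<'E'
from workcell import bot
from h import *
c=load("wrist9");q=atz(c,432.3,205.4,.1215);print(q,uw(33,-18,121.5))
p,o=ej(.45,.15,dx=-2)
z=Ro.from_rotvec(o).as_matrix()[:,2];print(z)
bot.goto(p-z*.08,o)
bot.line_to(p-z*.03,max_speed=.15)
bot.hold(.05);snap(bot,"wrist","10");snap(bot,"side","10");print(bot.current_contact_force(),bot.current_clock())
crop("side10",230,110,160,120,"d10c",5)
E
```

```text
[ 0.64725862 -0.06637106  0.1215    ] [ 0.64849035 -0.0656306   0.1215    ]
[ 0.14885988 -0.01313359 -0.98877108]
[ 0.21874427 -0.31867324  0.5376075 ] 30.325
```

View pics/wrist10.png

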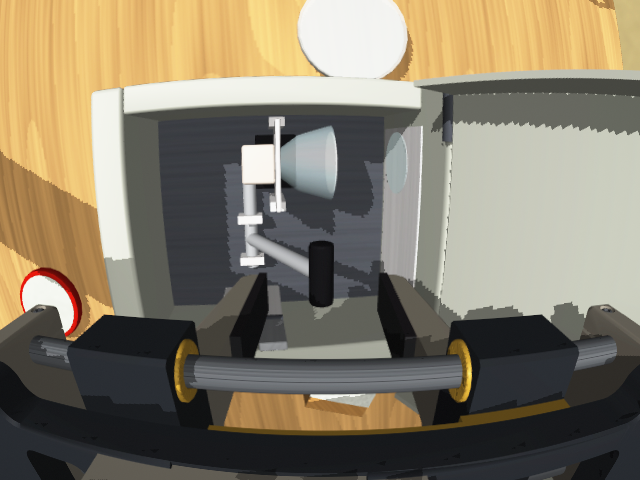

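View pics/d10c.png

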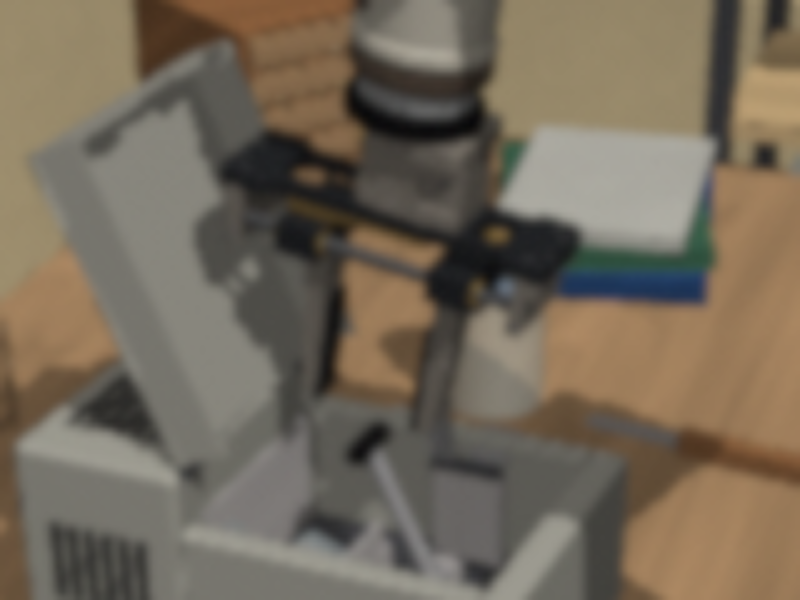

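Run:
```python
from workcell import bot
from h import *
p,o=ej(.45,.15,dep=9,dx=-1.5)
bot.line_to(p,max_speed=.08);print(bot.current_contact_force().round(2))
bot.set_gripper(0.0,30);bot.hold(.1)
print("open mm",bot.current_opening()*92,bot.current_contact_force().round(2))
for phi in np.linspace(.45,-.42,8)[1:]:
    t=.15*(phi+.5)/.95
    p,o=ej(phi,t,dep=9-(.45-phi)*1.5,dx=-1.5)
    bot.line_to(p,rot=o,max_speed=.07);print(phi.round(2),bot.current_opening()*92,bot.current_contact_force().round(2),bot.current_ft_torque().round(2))
snap(bot,"wrist","11");snap(bot,"side","11");print(bot.current_clock())
crop("side11",230,110,160,120,"d11c",5)
```

```text
[ 0.04  0.12 -0.52]
open mm 16.11207963206109 [-5.54  0.82  3.01]
0.33 13.786425857926318 [-1.21  0.05  1.1 ] [0.11 0.6  0.03]
0.2 13.476936976147297 [3.31 0.66 0.03] [ 0.15 -0.5  -0.04]
0.08 13.031318723965422 [4.09 0.54 1.08] [ 0.19 -1.08  0.01]
-0.05 13.069620469956984 [5.1  1.04 3.45] [ 0.23 -1.21 -0.  ]
-0.17 13.208254031073949 [5.11 1.23 6.63] [ 0.28 -1.2   0.01]
-0.3 13.085058607911265 [4.76 1.3  8.34] [ 0.29 -0.97  0.  ]
-0.42 12.695270020728898 [3.93 1.8  7.5 ] [ 0.23 -1.09  0.07]
34.0167
```

View pics/wrist11.png

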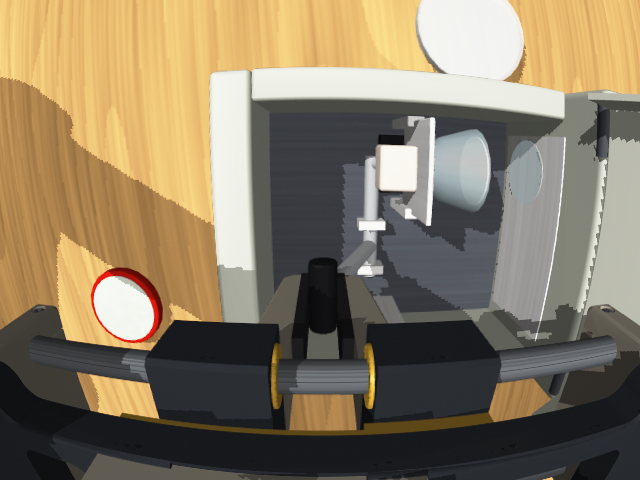

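View pics/d11c.png

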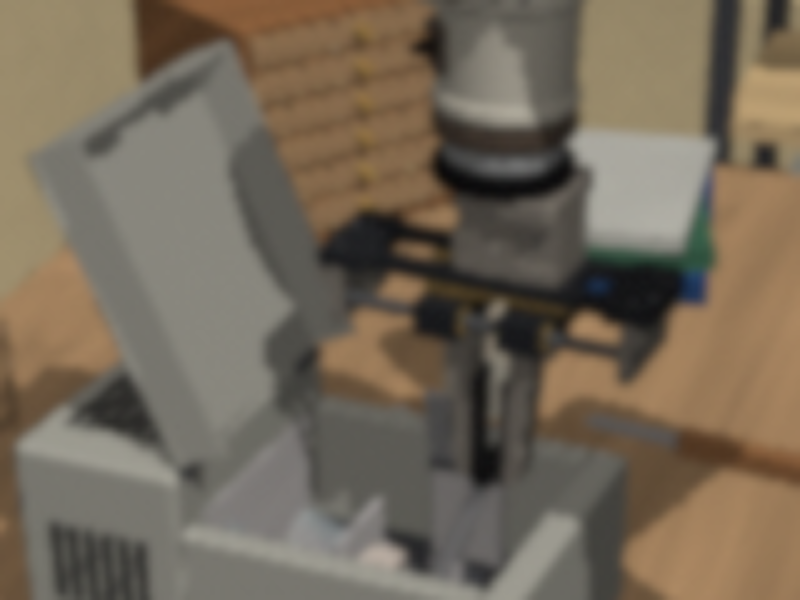

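Run:
```python
from workcell import bot
from h import *
for phi in (-.46,-.49,-.505,-.52,-.535,-.55):
    p,o=ej(phi,0.02,dep=7.,dx=-1.5)
    bot.line_to(p,rot=o,max_speed=.04);bot.hold(.1);f=bot.current_contact_force();print(phi,bot.current_opening()*92,f.round(2),bot.current_ft_torque().round(2),(bot.current_ee_pos()-p).round(4))
    if f[0]>13:break
snap(bot,"wrist","12");snap(bot,"side","12");snap(bot,"scene","12");print(bot.current_clock())
crop("side12",230,110,160,120,"d12c",5)
im=cv2.imread("pics/wrist12.png")[70:370,180:580];cv2.imwrite("pics/w12c.png",cv2.resize(im,None,fx=2,fy=2,interpolation=cv2.INTER_CUBIC))
```

```text
-0.46 13.084620706007149 [5.99 1.31 5.28] [ 0.16 -1.49  0.02] [ 0.0035 -0.0006  0.0028]
-0.49 13.30737585381118 [5.26 1.73 6.69] [ 0.33 -1.42  0.03] [ 0.0038 -0.0006  0.0032]
-0.505 13.34741185951771 [5.24 1.18 7.99] [ 0.3  -1.37  0.04] [ 0.004  -0.0006  0.0034]
-0.52 13.288273221110124 [5.58 1.33 8.  ] [ 0.28 -1.39 -0.01] [ 0.0041 -0.0007  0.0036]
-0.535 13.00054021292779 [5.15 1.45 8.14] [ 0.28 -1.49  0.02] [ 0.0043 -0.0007  0.0037]
-0.55 13.062194325021665 [5.3  0.91 9.54] [ 0.31 -1.38  0.04] [ 0.0043 -0.0007  0.0038]
36.2667
```

View pics/w12c.png

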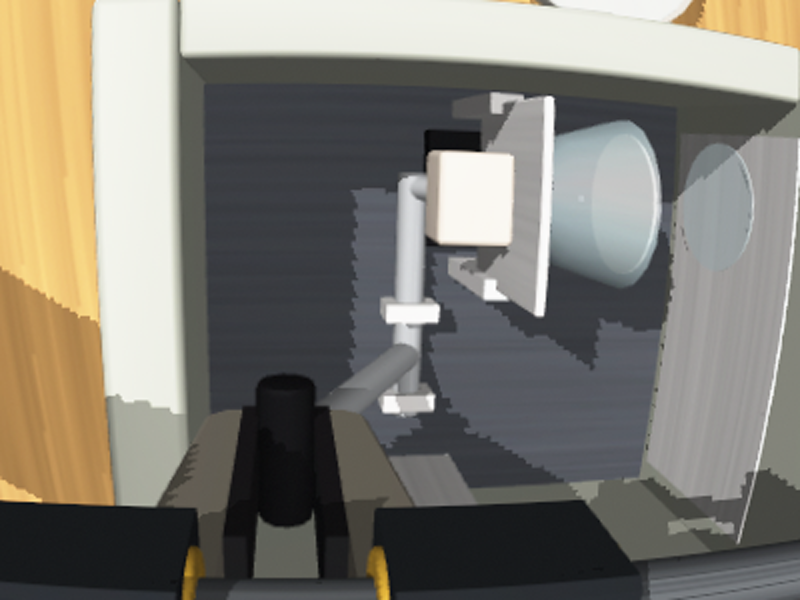

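View pics/d12c.png

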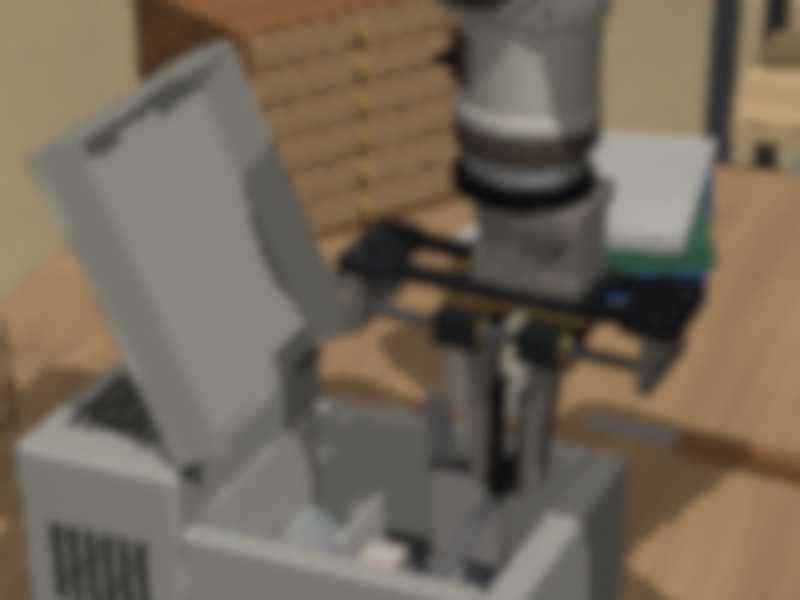

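Run:
```python
from workcell import bot
from h import *
def un(p):
    d=p[:2]-U;c,s=np.cos(YAW),np.sin(YAW);return np.array([c*d[0]+s*d[1],-s*d[0]+c*d[1],p[2]*1000/1000])*1000
for phi in (-.57,-.59,-.61,-.63,-.65):
    p,o=ej(phi,0.02,dep=7.,dx=-1.5)
    bot.line_to(p,rot=o,max_speed=.04);bot.hold(.15);f=bot.current_contact_force();e=un(bot.current_ee_pos())
    print(phi,(bot.current_opening()*92).round(1),f.round(2),bot.current_ft_torque().round(2),e.round(1),un(p).round(1))
    if np.hypot(f[0],f[2])>18:break
snap(bot,"wrist","13");snap(bot,"side","13");print(bot.current_clock())
im=cv2.imread("pics/wrist13.png")[70:370,180:580];cv2.imwrite("pics/w13c.png",cv2.resize(im,None,fx=2,fy=2,interpolation=cv2.INTER_CUBIC))
```

```text
Traceback (most recent call last):
AttributeError: 'float' object has no attribute 'round'
```

```bash
cat >> h.py <<'E'
def un(p):
    d=p[:2]-U;c,s=np.cos(YAW),np.sin(YAW);return np.array([c*d[0]+s*d[1],-s*d[0]+c*d[1],p[2]])*1000
E
python3 - <<'E'
from workcell import bot
from h import *
for phi in (-.57,-.59,-.61,-.63,-.65):
    p,o=ej(phi,0.02,dep=7.,dx=-1.5)
    bot.line_to(p,rot=o,max_speed=.04);bot.hold(.15);f=bot.current_contact_force();e=un(bot.current_ee_pos())
    print(phi,round(bot.current_opening()*92,1),f.round(2),bot.current_ft_torque().round(2),e.round(1),un(p).round(1))
    if np.hypot(f[0],f[2])>18:break
snap(bot,"wrist","13");snap(bot,"side","13");print(bot.current_clock())
im=cv2.imread("pics/wrist13.png")[70:370,180:580];cv2.imwrite("pics/w13c.png",cv2.resize(im,None,fx=2,fy=2,interpolation=cv2.INTER_CUBIC))
E
```

```text
-0.57 13.0 [ 7.33  2.39 10.14] [ 0.37 -1.74  0.05] [-55.1 -18.4 113.6] [-60.6 -18.  109. ]
-0.59 12.8 [10.37  2.85 11.74] [ 0.48 -2.31  0.05] [-55.2 -18.4 113.6] [-62.2 -18.  107.9]
-0.61 12.9 [13.23  3.68 13.36] [ 0.52 -2.77  0.04] [-55.2 -18.4 113.6] [-63.8 -18.  106.9]
37.9667
```

View pics/w13c.png

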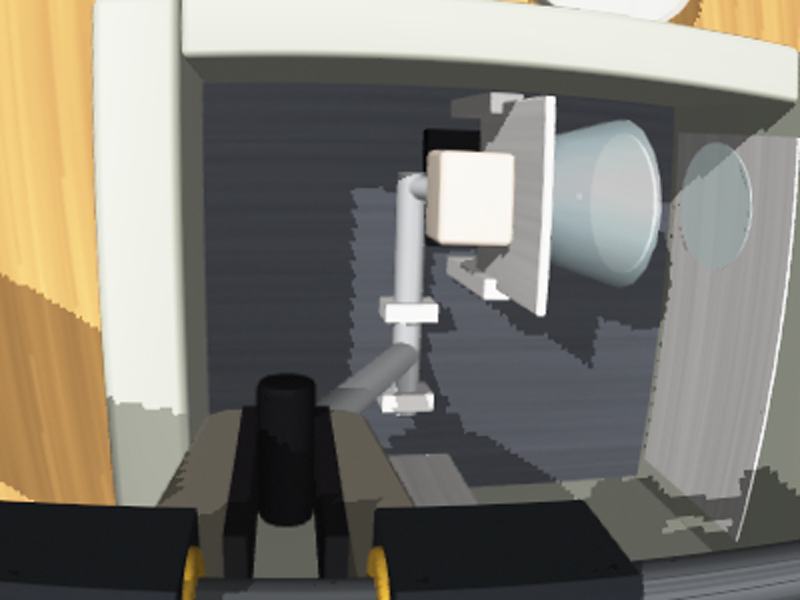

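Run:
```python
from workcell import bot
from h import *
p,o=ej(-.585,0.02,dep=7.,dx=-1.5)
bot.line_to(p,rot=o,max_speed=.04);bot.hold(.5);f=bot.current_contact_force();e=un(bot.current_ee_pos())
print(round(bot.current_opening()*92,1),f.round(2),e.round(1))
for n in("scene","side"):snap(bot,n,"14")
print(bot.current_clock())
```

```text
13.4 [ 9.59  3.28 11.96] [-55.2 -18.4 113.6]
38.8167
```

View pics/scene14.png

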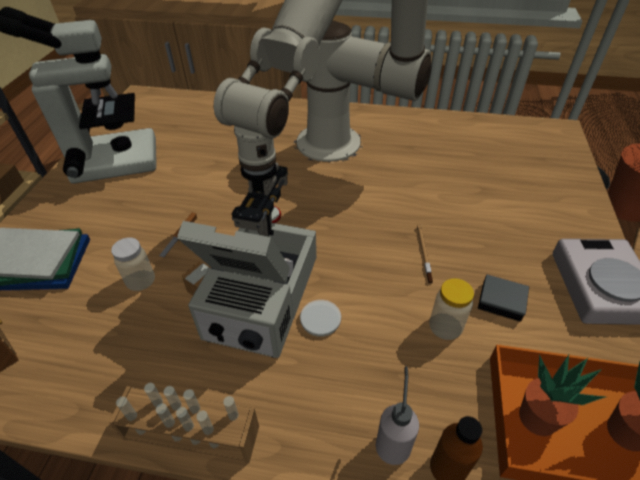

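View pics/side14.png

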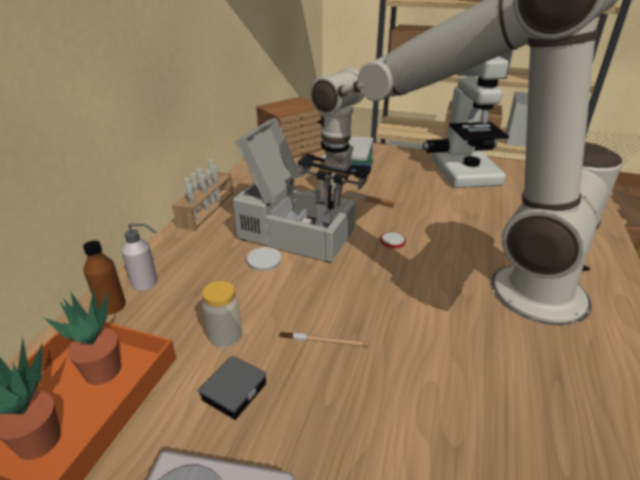

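The lid is fully back and the tool is lying at its old spot near scene pixel (180,235). The bystanders haven't moved, and the lever is held at its stop.

```bash
python3 -c "
from workcell import bot
bot.job_done();print(bot.current_clock())"
```

```text
the job is handed in; nothing more can be done
the job is handed in; nothing more can be done
```

The job is handed in at about 39 s of the 72 s allowed, and every step was done in the order you asked. No verdict was reported.

- **Lid:** I put the blade in the notch, pried the lid up and swung it back. The push force jumped from almost nothing to about 7 N at an estimated 2.0 rad, which I took as its stop. Later pictures show it still fully back.
- **Tool:** it is lying on the bench where it was at the start.
- **Catch:** I flipped it with the closed fingers. The wrist picture shows the tongue upright and the thumb piece over the side wall.
- **Lever:** I gripped it by the T-grip and pulled until it stopped moving. It stalled within about 0.2 mm of where my measured grip position puts the stop. I handed in holding it there with about 15 N at the wrist, the fingers shut on the bar.
- **Bystanders:** they look unmoved in the last scene and side pictures.

**What differed or was not measured:**
- My unit pose put points about 2 mm off in places.
- The arm gave about 4 mm under the spring, so I pulled past the nominal angle to reach the stop.
- The gripper read about 13 mm on the 14 mm bar.
- I did not measure the lamp height directly; I judged it from the lever being at its stop.

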